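# Set the throwing-height gauge in its clamp

### The arm

A 7-joint arm with a two-finger parallel gripper is mounted at the origin on the work surface. World frame = base frame: x ahead of the robot, y to its left, z up, the work surface at z = 0. Lengths are in m, angles in degrees, forces in N, time in s.
With the tool pointing down it reaches from about 0.35 to 0.9 m from the base axis. Payload 19.9 kg.
Tool frame: the origin (TCP) lies at the centre of the arm's flange, where the gripper is bolted on; the fingertips stand 173 mm ahead of it and the grasp point (between the pads) lies 155 mm ahead of it (manip.finger_overhang is the distance from the TCP to the fingertips, in m); z points along the fingers, y is the direction in which the jaws open and shut (so a half turn about z gives the same grasp; the last joint's range is limited). The gripper opens to 85 mm and grips with 20 to 120 N. Pads are 22 mm wide; open, the fingers measure 114 mm over their backs; the gripper's body (76 mm by 85 mm) begins 54 mm behind the grasp point. The pads swing forward as they close: fully open they stand 13 mm farther back than shut.
Start: joints at [71.419, 23.915, -0.59, 92.452, 0.269, 63.638, -3.037], TCP at [0.174, -0.6, 0.405] pointing down, gripper open.
Joint ranges: [-161.28, 161.28], [-22.2, 115.67], [-73.04, 71.86], [3.21, 147.25], [-68.34, 248.33], [10.77, 114.83], [-161.83, 161.83]. Speed limits (degrees/s): [108.29, 108.29, 136.94, 136.94, 172.46, 172.46, 172.46].

### API

Orientations are given as a 3x3 rotation matrix whose columns are the frame's x, y, z axes.
In Python, from rig import observe, eyes, manip, models gives the robot as it stands. The module is installed in compiled form; this text tells all that it offers.
- The arm moves only by the tool servo_tool, never from a script. Its argument "rows" is a list of rows, each a list of 5 numbers: the shift along the tool's x, y, z in cm, then the turn about the tool's z in rad, then the opening in per cent of the stroke, from 0 (shut) to 100 (fully open). A call has exactly 5 rows; each row shifts and turns the commanded pose from where the row before left it, along the tool's axes as they then stand; what a row does not reach is not made up. A row lasts 1/8 s, in which the tool goes at most 62.5 mm and 10.7 degrees, less where a joint would pass 70% of its speed; a pose out of reach is approached as far as the arm can. A call is refused whole if a number of a shift passes 6.25 or a number of a turn 0.188, either way. A call with a gripper value outside its range is refused whole. The fingers move at their own pace and stop on an object; the grip force is fixed at half the most. Time passes only in rows, so rows that do not move let the fingers close, or fill a call up. It gives the time, the measured TCP pose, the force and the opening at its end, in the units of the state.
- observe(): the state, without advancing time (a new reading comes with each control period).
- eyes.get_image(name): name is "scene" or "top" or "wrist"; returns a dict with "pixels" (400x640x3 uint8, red, green, blue), "mtx" (3x3 intrinsics, pixels), "world_to_cam" (4x4, takes a point from world to camera coordinates). Camera axes: x right, y down, z forward; pixel columns grow to the right and rows downward; lengths in m; the calibration is good to about 2 mm. A picture is of the moment at which its call begins. There is no depth.
- manip.close_job(): hands the job in, once; it reports no verdict.
Trained networks look in a picture, given as the dict that the camera call returned (one of the last four; its "shot" number tells which), for a name from the list of things; names that differ only in an ending like _2 or _b are one class to them, and where a whole thing is asked for, a point or a joint stands for the part that bears it (a point fixed in the world has none). Each returns a list of dicts, best first, with "p" (0 to 1); they miss things now and then, are a little off and sometimes report something else, mostly with a low value. They report only what shows in the picture. A call takes as long as a camera call. They do not tell look-alikes from the thing itself.
- models.spot_in(name, picture): "uv" ([column, row] in pixels, amid what is visible of it).
- models.cut_out(name, picture): "region" (400x640 bool, what is visible of it) and "uv" ([column, row] in pixels, amid what is visible of it).
The state is a dict: "clock": time; "joint_pos": joint angles; "joint_velocities": joint speeds; "joint_torque": joint torques, N m; "ee_pos": TCP position; "tcp_rot": TCP orientation; "force": force on the tool from outside, world axes, zero at the start; "moment": the same for the moment, N m; "opening": finger opening in m.
Only numpy, scipy, OpenCV 4.12 (cv2) and the standard library are available. Lean on these libraries where they do the work, as an engineer would, in place of code of your own. Each camera call takes 0.05 s, during which the arm holds its last target.

### The job

Take the red-handled height gauge out of the wooden tool block and slide its rod down into the green clamp beside the turntable, past the spring plunger, until its foot rests on the cushioned stop hidden in the bore, with the brass pointer aimed at the bowl on the turntable; then let go. Ease it in without leaning on the clamp (40 N would damage it) and stop as soon as you feel the stop give (20 N on it would shift its setting); leave the bowls and the wooden tool as they are.

Things in the scene. Friction and masses are not known exactly. Their poses are not given: they have to be found in the camera images.
- gauge: Height gauge, about 220 g, upright in one hole of the tool block (foot 10 mm above the table, may lean 2 deg): steel rod 14 mm wide, foot tapered from 7 mm at its end to full width 7.5 mm up; brass collar 22 mm wide at 105-117 mm; level brass pointer along +x, 5 mm thick; red handle 24 x 24 mm at 117-165 mm, faces square to x and y. Origin: foot end centre, z up the rod; heights from there.
- gauge_handle (a point): Centre of the red handle, on the rod axis, 141 mm above the foot.
- pointer_tip (a point): Tip of the brass pointer, 105 mm out along the gauge's +x and 111 mm above the foot.
- clamp: Green post clamp fixed to the table, 44 x 44 x 80 mm, with ears 8 mm high out to 50 mm on +y and -y. Upright bore 15.2 mm wide on its axis, plain mouth with a 1 mm bevel. Origin: on the bore axis at table height, z up; +x points at the turntable's centre. On its -x side a brass barrel (20 mm thick, 26 mm long, 64 mm above the table) with a red button behind it holds the spring plunger.
- clamp_mouth (a point): Centre of the bore's mouth, on the top face of the clamp, 80 mm above the table.
- plunger (a joint): Spring plunger of the clamp: round steel nose that sticks 3.5 mm into the bore from -x, 64 mm above the table. 0 = fully out; grows as it is pushed back, 0.0015 to 0.003 (m) with the full rod beside it. It presses with 3 to 6 N: the tapered foot needs about 4 to 10 N to ride past it, then the rod drags with 3 to 8 N.
- stop_base: Foot of the stop screw at the bottom of the bore (origin on the bore axis at table height). The screw carries a sprung pad (about 4 N per mm, 8 mm travel) whose free top is set anywhere from 22 to 48 mm above the table: not measured, find it by feel. The rod's full width is always past the plunger before the foot meets the pad; the plunger's grip keeps the pad pressed after letting go.
- tool_block: Fixed wooden block 150 x 60 x 50 mm; two upright holes 15.5 mm wide and 40 mm deep at x = -45 and +45 mm. Origin: centre of its underside, z up.
- wood_tool: Bystander: turned wooden modelling tool, 100 mm tall and up to 20 mm thick, upright in the other hole of the block, its top 110 mm above the table. Origin: its lower end.
- turntable: Fixed turntable, disc 200 mm in diameter, top 45 mm above the table, its centre 155 mm from the bore axis. Origin: on its axis at table height.
- bowl_wheel: Bystander: grey clay bowl, 100 mm wide and 50 mm high, standing in the middle of the turntable, rim 95 mm above the table. Origin: centre of its underside.
- bowl_a: Bystander: grey clay bowl, 100 mm wide and 50 mm high, on a low ware board (130 x 160 x 15 mm) beyond the work. Origin: centre of its underside.
Things that resemble listed ones, but are neither listed nor needed, are in the scene too. What is shaped like the gauge but turquoise or white is not meant.

How it is judged (in metres and radians):
At the end, for the whole second after the job is handed in: Gauge let go and still, upright (4 deg) in the clamp's bore (axis within 5 mm), plunger pushed back over 1 mm, foot under 55 mm above the table and pressing on the hidden stop pad with over 0.5 N; pointer towards the turntable, tip within 30 mm of the line from the bore to its centre (contact force between gauge and stop_base above 0.5 N and value of joint plunger above 0.001 m and z of gauge in the frame of clamp below 0.055 m and horizontal distance between gauge and clamp below 0.005 m and angle between gauge's own z axis and vertical below 0.07 rad and x of pointer_tip in the frame of clamp above 0.06 m and y of pointer_tip in the frame of clamp between -0.03 and 0.03 m and linear speed of gauge below 0.01 m/s); the robot touches nothing.
It fails at once if The gauge was forced against the clamp with more than 40 N (contact force between gauge and clamp above 40 N).
It fails at once if The gauge pressed on the hidden stop with more than 20 N (contact force between gauge and stop_base above 20 N).
It fails at once if A bowl was moved by more than 15 mm (distance of any of bowl_wheel, bowl_a from where it was at the start of the episode above 0.015 m).
It fails at once if The wooden tool was knocked or pulled from its hole (distance of wood_tool from where it was at the start of the episode above 0.02 m).
It also fails if it takes over 51 s, if anything falls off the work surface, if the arm or the gripper's body presses on something with over 40 N, if the wrist force passes 120 N, or if a joint passes its speed limit or range.

## Working session

There is one attempt and no reset: what is moved stays moved. The work goes in short steps, Python scripts to look and compute and a tool call to move; the robot and the scene stay as the last step left them, time stands still between calls to the robot, and variables do not carry over. Pictures are saved under pics/ and viewed, and the job is handed in when it is done.

Besides the shell and the picture viewer there is one more tool, called after "Request:" by a JSON object that holds its "api" and its "payload", one argument or row to a line. servo_tool: Moves the arm, as the interface text tells. Its arguments: {"type":"object","properties":{"rows":{"type":"array","items":{"type":"array","items":{"type":"number"}}}},"required":["rows"]}

```bash
mkdir -p pics; ls; cat > h.py <<'E'
import numpy as np, cv2
from rig import observe, eyes, manip, models
def shot(n,tag):
    p=eyes.get_image(n); cv2.imwrite(f'pics/{tag}.png',cv2.cvtColor(p['pixels'],cv2.COLOR_RGB2BGR)); return p
def ray(p,uv):
    K=np.array(p['mtx']);T=np.array(p['world_to_cam']);R=T[:3,:3];t=T[:3,3]
    d=R.T@np.linalg.inv(K)@np.array([uv[0],uv[1],1.]);c=-R.T@t
    return c,d/np.linalg.norm(d)
def atz(p,uv,z):
    c,d=ray(p,uv);return c+d*(z-c[2])/d[2]
def proj(p,X):
    K=np.array(p['mtx']);T=np.array(p['world_to_cam']);x=T[:3,:3]@np.array(X)+T[:3,3];x=K@x;return x[:2]/x[2]
def tri(rs):
    A=np.zeros((3,3));b=np.zeros(3)
    for c,d in rs:
        P=np.eye(3)-np.outer(d,d);A+=P;b+=P@c
    X=np.linalg.solve(A,b);return X,[np.linalg.norm((np.eye(3)-np.outer(d,d))@(X-c)) for c,d in rs]
E
python3 - <<'E'
from h import *
np.set_printoptions(precision=4,suppress=True)
s=observe();print({k:np.round(v,4).tolist() for k,v in s.items()})
for n in ['scene','top','wrist']:
    p=shot(n,n+'0')
    c=ray(p,[320,200]);print(n,c[0],c[1],p['mtx'][0][0])
    for nm in ['gauge','gauge_handle','pointer_tip','clamp','clamp_mouth','tool_block','wood_tool','turntable','bowl_wheel']:
        print(n,nm,[(np.round(r['uv']).tolist(),round(r['p'],2)) for r in models.spot_in(nm,p)][:5])
E
```

```text
pics
{'clock': 0.0, 'joint_pos': [71.4183, 23.9496, -0.591, 92.4852, 0.2684, 63.6374, -3.0365], 'joint_velocities': [-0.0963, 0.1001, 0.0177, -0.006, -0.0896, 0.0325, 0.0637], 'joint_torque': [0.0003, -86.4454, 0.678, -43.4898, 0.019, 0.0076, -0.0001], 'ee_pos': [0.1744, -0.6, 0.404], 'tcp_rot': [[0.9603, 0.2791, -0.0004], [0.2791, -0.9603, 0.0012], [-0.0001, -0.0012, -1.0]], 'force': [-0.881, -0.3168, -0.6261], 'moment': [0.0343, 0.0093, -0.0421], 'opening': 0.0856}
scene [ 1.0831 -0.6497  0.8013] [-0.4136  0.6062 -0.6793] 505.8600751354039
scene gauge [([178.0, 196.0], 0.96), ([195.0, 227.0], 0.93), ([292.0, 341.0], 0.8)]
scene gauge_handle [([298.0, 343.0], 0.88), ([195.0, 226.0], 0.86), ([174.0, 197.0], 0.85)]
scene pointer_tip [([178.0, 198.0], 0.97), ([196.0, 226.0], 0.78), ([296.0, 342.0], 0.68)]
scene clamp [([275.0, 192.0], 0.83)]
scene clamp_mouth [([276.0, 191.0], 0.57)]
scene tool_block [([223.0, 278.0], 0.92)]
scene wood_tool [([234.0, 266.0], 0.67)]
scene turntable [([329.0, 172.0], 0.56)]
scene bowl_wheel [([325.0, 149.0], 0.71)]
top [ 0.5277 -0.0179  0.9952] [ 0.1343 -0.0073 -0.9909] 453.23757432224517
top gauge [([364.0, 358.0], 0.9), ([432.0, 154.0], 0.59)]
top gauge_handle [([363.0, 356.0], 0.84), ([431.0, 153.0], 0.8), ([437.0, 265.0], 0.64)]
top pointer_tip [([436.0, 263.0], 0.91), ([431.0, 155.0], 0.73), ([363.0, 357.0], 0.61)]
top clamp [([309.0, 270.0], 0.83)]
top clamp_mouth [([308.0, 272.0], 0.89)]
top tool_block [([233.0, 243.0], 0.68)]
top wood_tool []
top turntable [([257.0, 248.0], 0.68)]
top bowl_wheel [([234.0, 244.0], 0.95)]
wrist [ 0.2494 -0.5792  0.3753] [-0.2864 -0.1112 -0.9516] 296.0567737706853
wrist gauge []
wrist gauge_handle []
wrist pointer_tip []
wrist clamp []
wrist clamp_mouth []
wrist tool_block []
wrist wood_tool []
wrist turntable []
wrist bowl_wheel []
```

View pics/scene0.png

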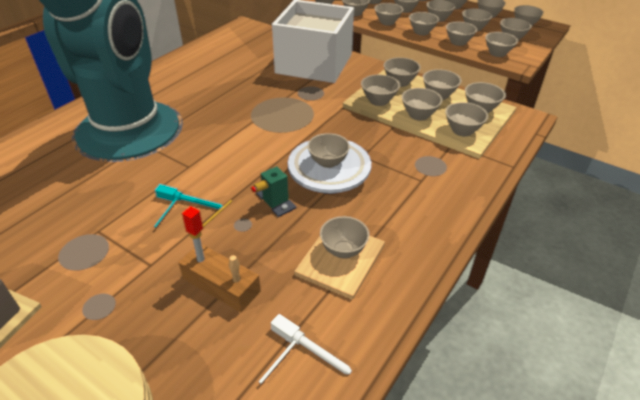

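View pics/top0.png

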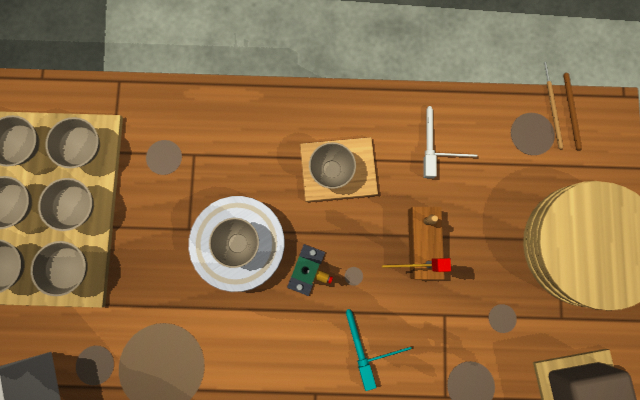

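View pics/wrist0.png

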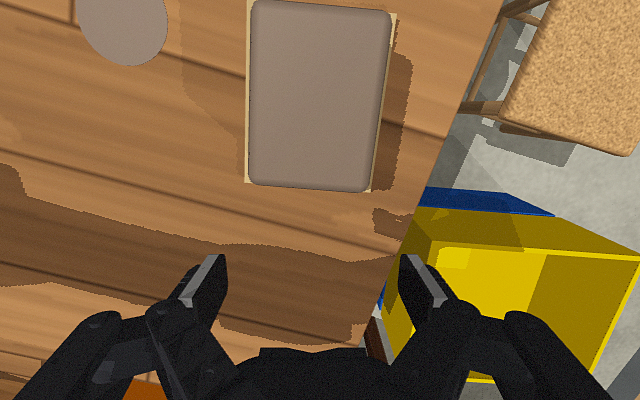

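Gauge candidates are the red-handled one standing in the block (scene 193,222; top 441,265), the turquoise one lying down (scene 180,195; top 363,357) and the white one lying down (scene 292,335; top 431,160). The red one matches the description. Next I'll take close crops and measurements.

```bash
cat > m1.py <<'E'
from h import *
np.set_printoptions(precision=4,suppress=True)
P={n:eyes.get_image(n) for n in ['scene','top']}
for n,(u,v,w,h) in {'scene':(140,130,240,180),'top':(180,180,290,130)}.items():
    im=cv2.cvtColor(P[n]['pixels'],cv2.COLOR_RGB2BGR)[v:v+h,u:u+w]
    k=min(800/w,600/h); cv2.imwrite(f'pics/{n}_crop1.png',cv2.resize(im,None,fx=k,fy=k,interpolation=cv2.INTER_CUBIC)); print(n,k)
rs=[]
for n in P:
    im=P[n]['pixels'].astype(int)
    m=((im[...,0]>120)&(im[...,1]<50)&(im[...,2]<60)).astype(np.uint8)
    nn,l,st,c=cv2.connectedComponentsWithStats(m)
    for i in np.argsort(-st[1:,4])[:3]+1: print(n,st[i],c[i])
    i=np.argmax(st[1:,4])+1; rs.append(ray(P[n],c[i]))
    for nm in ['tool_block','clamp','turntable','wood_tool','bowl_wheel','bowl_a','gauge']:
        for r in models.cut_out(nm,P[n])[:3]:
            v,u=np.nonzero(r['region']);print(n,nm,round(r['p'],2),np.round(r['uv']),u.min(),u.max(),v.min(),v.max(),len(u))
print(tri(rs))
p=P['top']
for nm,uv,z in [('handletop',(441,265),.17),('mouth',(305.5,270.5),.08),('turn',(237,244),.045),('bowlrim',(235,243),.095),('tip',(384,266),.121),('wood',(432,218),.11)]:
    print(nm,atz(p,uv,z))
p=P['scene']
for nm,uv,z in [('mouth',(272,176),.08),('tip',(230,202),.121),('wood',(234,258),.11)]:
    print(nm,atz(p,uv,z))
E
python3 m1.py
```

```text
scene 3.3333333333333335
top 2.7586206896551726
scene [183 207  19  28 389] [192.3265 220.6967]
scene [252 187   4   5  11] [253.3636 189.    ]
scene tool_block 0.88 [222. 276.] 178 260 246 311 2816
scene clamp 0.59 [273. 188.] 252 294 167 216 1219
scene turntable 0.96 [329. 171.] 288 370 141 193 2705
scene wood_tool 0.65 [234. 268.] 229 239 255 282 218
scene bowl_wheel 0.86 [326. 148.] 307 348 133 167 1072
scene bowl_a 0.84 [346. 234.] 319 368 216 258 1584
scene gauge 0.95 [174. 197.] 154 220 184 210 661
scene gauge 0.94 [293. 340.] 259 351 314 382 1222
scene gauge 0.88 [195. 229.] 183 204 207 261 674
top [437 258  14  14 191] [443.5864 264.6021]
top [329 277   4   6  16] [330.1875 279.5   ]
top [432 270   1   1   1] [432. 270.]
top tool_block 0.76 [424. 238.] 408 443 206 279 2141
top tool_block 0.53 [438. 266.] 385 450 259 271 332
top tool_block 0.32 [234. 241.] 208 258 217 267 2024
top clamp 0.63 [310. 273.] 287 332 244 295 1280
top turntable 0.83 [261. 251.] 189 284 197 291 5112
top wood_tool 0.43 [432. 220.] 425 437 215 223 94
top bowl_wheel 0.69 [234. 241.] 210 258 217 267 1941
top bowl_a 0.74 [331. 165.] 309 356 141 188 1753
top gauge 0.84 [431. 152.] 424 436 108 177 533
top gauge 0.84 [364. 359.] 346 411 310 390 785
top gauge 0.68 [425. 238.] 408 443 207 278 2017
(array([ 0.531 , -0.252 ,  0.1558]), [np.float64(0.0031732734866056706), np.float64(0.00317327348660573)])
handletop [ 0.5279 -0.2456  0.17  ]
mouth [0.5091 0.0001 0.08  ]
turn [0.5586 0.1453 0.045 ]
bowlrim [0.5588 0.1408 0.095 ]
tip [ 0.5228 -0.1501  0.121 ]
wood [ 0.6187 -0.2453  0.11  ]
mouth [ 0.5127 -0.0027  0.08  ]
tip [ 0.5273 -0.1491  0.121 ]
wood [ 0.6232 -0.2466  0.11  ]
```

View pics/scene_crop1.png

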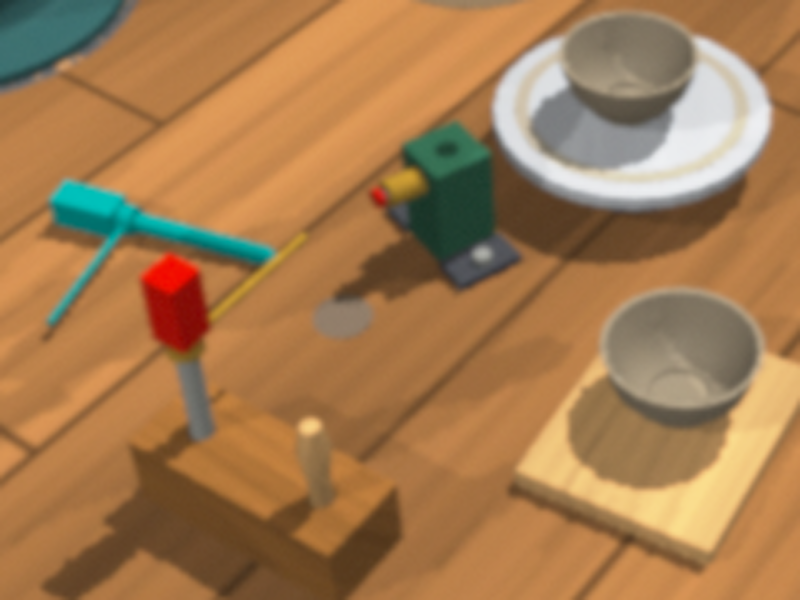

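View pics/top_crop1.png

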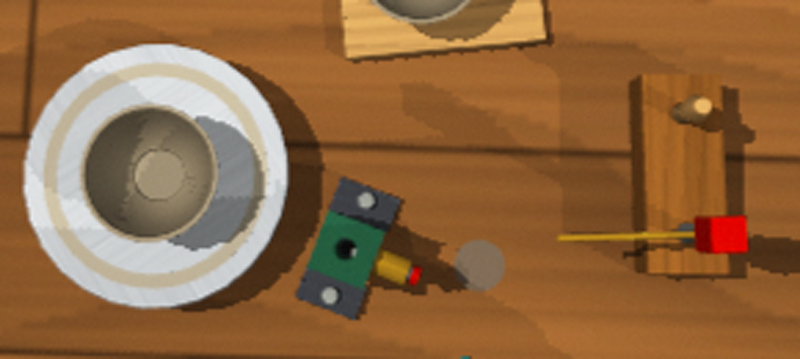

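The scene crop shows the red handle at about (193,222) with its brass pointer running to (230,202). In the top view the pointer aims toward +y, and the green clamp's mouth is at (305,270), beside the turntable. Bore to turntable comes out at about 154 mm, which matches the 155 mm given. Next is an approach to a wrist look above the gauge.

```bash
cat > plan.py <<'E'
from h import *
import sys
def plan(target,azy,n,op,ease=True,R=None,p=None):
    """rows to bring the TCP to target with tool y at azimuth azy(deg), tool down"""
    s=observe()
    R=np.array(s['tcp_rot']) if R is None else R; p=np.array(s['ee_pos']) if p is None else p
    cur=np.degrees(np.arctan2(R[1,1],R[0,1])); d=(azy-cur+180)%360-180
    print('az tool y',round(cur,2),'dturn',round(d,2),'dpos',np.round(target-p,4))
    yaw=np.radians(cur)
    rows=[];dp=(np.array(target)-p)/n;dt=-np.radians(d)/n
    for i in range(n):
        y=np.array([np.cos(yaw),np.sin(yaw),0]);z=np.array([0,0,-1.]);x=np.cross(y,z)
        rows.append([round(float(dp@a)*100,2) for a in (x,y,z)]+[round(float(dt),4),op]); yaw-=dt
    for i in range(0,n,5): print(rows[i:i+5])
E
python3 - <<'E'
from plan import *
plan(np.array([.53,-.265,.45]),3,15,100)
E
```

```text
az tool y -73.8 dturn 76.8 dpos [0.3556 0.3352 0.0454]
[[2.9, -1.48, -0.3, -0.0894, 100], [3.02, -1.22, -0.3, -0.0894, 100], [3.12, -0.94, -0.3, -0.0894, 100], [3.19, -0.66, -0.3, -0.0894, 100], [3.24, -0.38, -0.3, -0.0894, 100]]
[[3.26, -0.09, -0.3, -0.0894, 100], [3.25, 0.21, -0.3, -0.0894, 100], [3.22, 0.49, -0.3, -0.0894, 100], [3.16, 0.78, -0.3, -0.0894, 100], [3.08, 1.06, -0.3, -0.0894, 100]]
[[2.97, 1.33, -0.3, -0.0894, 100], [2.84, 1.59, -0.3, -0.0894, 100], [2.69, 1.84, -0.3, -0.0894, 100], [2.52, 2.07, -0.3, -0.0894, 100], [2.32, 2.29, -0.3, -0.0894, 100]]
```

Request:
{"api": "servo_tool", "payload": {
  "rows": [
    [2.9,-1.5,-0.3,-0.09,100],
    [3.0,-1.2,-0.3,-0.09,100],
    [3.1,-0.95,-0.3,-0.09,100],
    [3.2,-0.65,-0.3,-0.09,100],
    [3.25,-0.4,-0.3,-0.09,100]
  ]
}}

```text
clock: 2.92
ee_pos: [0.2943, -0.4865, 0.42]
tcp_rot: [[0.739, 0.674, 0.0], [0.674, -0.739, -0.0], [-0.0, 0.0, -1.0]]
force: [1.1, 0.1, -0.7]
opening: 0.0855
```

Request:
{"api": "servo_tool", "payload": {
  "rows": [
    [3.25,-0.1,-0.3,-0.09,100],
    [3.25,0.2,-0.3,-0.09,100],
    [3.2,0.5,-0.3,-0.09,100],
    [3.15,0.8,-0.3,-0.09,100],
    [3.1,1.05,-0.3,-0.09,100]
  ]
}}

```text
clock: 3.55
ee_pos: [0.412, -0.3746, 0.4349]
tcp_rot: [[0.373, 0.928, -0.0], [0.928, -0.373, 0.0], [0.0, -0.0, -1.0]]
force: [-0.5, 0.2, 0.3]
opening: 0.0853
```

Request:
{"api": "servo_tool", "payload": {
  "rows": [
    [2.95,1.35,-0.3,-0.09,100],
    [2.85,1.6,-0.3,-0.09,100],
    [2.7,1.85,-0.3,-0.09,100],
    [2.5,2.05,-0.3,-0.09,100],
    [2.3,2.3,-0.3,-0.09,100]
  ]
}}

```text
clock: 4.18
ee_pos: [0.5299, -0.2625, 0.4498]
tcp_rot: [[-0.068, 0.998, -0.0], [0.998, 0.068, 0.0], [0.0, -0.0, -1.0]]
force: [0.9, 0.2, 0.4]
opening: 0.0856
```

```bash
cat > look.py <<'E'
from h import *
import sys
np.set_printoptions(precision=4,suppress=True)
s=observe();R=np.array(s['tcp_rot']);print(s['clock'],np.array(s['ee_pos']),'azy',np.degrees(np.arctan2(R[1,1],R[0,1])),'tz',R[:,2],'F',np.array(s['force']),'op',s['opening'])
if len(sys.argv)>1: p=shot('wrist',sys.argv[1])
E
python3 look.py w1
```

```text
4.175 [ 0.5299 -0.2625  0.4498] azy 3.8898364501545424 tz [-0.0001  0.0001 -1.    ] F [0.9211 0.2327 0.351 ] op 0.08562388921721573
```

View pics/w1.png

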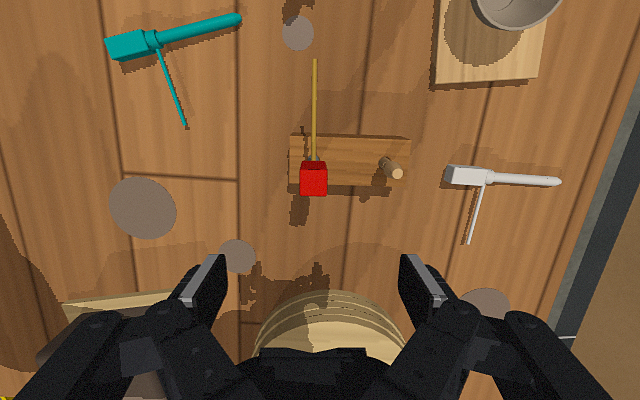

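The wrist view shows the red handle at (313,180), its pointer running up to (315,59), the wooden tool at (393,170), and the look-alikes well away at the sides. Next I'll measure the handle and pointer.

```bash
python3 - <<'E'
from h import *
np.set_printoptions(precision=4,suppress=True)
p=eyes.get_image('wrist')
im=cv2.cvtColor(p['pixels'],cv2.COLOR_RGB2BGR)[45:210,270:350]
cv2.imwrite('pics/w1c.png',cv2.resize(im,None,fx=3.6,fy=3.6,interpolation=cv2.INTER_NEAREST))
a=p['pixels'].astype(int)
m=((a[...,0]>110)&(a[...,1]<50)&(a[...,2]<60)).astype(np.uint8)
v,u=np.nonzero(m);print(u.min(),u.max(),v.min(),v.max())
for r in range(v.min(),v.max()+1,3): 
    uu=np.nonzero(m[r])[0];print(r,uu.min(),uu.max(),a[r,313])
# pointer
ys=a[...,0]-a[...,2]
for r in range(56,160,8): print(r,[tuple(a[r,c]) for c in (312,314,316,318)])
print(atz(p,(315,59),.121),atz(p,(313,185),.175))
E
```

```text
296 323 164 199
164 301 317 [115  53  42]
167 298 321 [132  13   6]
170 297 322 [131  19  11]
173 297 323 [131   2   0]
176 296 323 [201  19  15]
179 296 323 [199  20   2]
182 296 323 [200  29  17]
185 296 323 [200  38  26]
188 296 323 [196  15   0]
191 296 322 [198  22  21]
194 296 322 [199  31  21]
197 296 322 [201  27   8]
56 [(np.int64(144), np.int64(101), np.int64(64)), (np.int64(142), np.int64(98), np.int64(61)), (np.int64(142), np.int64(100), np.int64(61)), (np.int64(143), np.int64(103), np.int64(62))]
64 [(np.int64(190), np.int64(154), np.int64(60)), (np.int64(163), np.int64(130), np.int64(55)), (np.int64(137), np.int64(94), np.int64(50)), (np.int64(142), np.int64(97), np.int64(60))]
72 [(np.int64(185), np.int64(147), np.int64(63)), (np.int64(127), np.int64(94), np.int64(40)), (np.int64(139), np.int64(96), np.int64(61)), (np.int64(138), np.int64(98), np.int64(57))]
80 [(np.int64(182), np.int64(144), np.int64(62)), (np.int64(121), np.int64(87), np.int64(43)), (np.int64(138), np.int64(95), np.int64(57)), (np.int64(141), np.int64(94), np.int64(51))]
88 [(np.int64(179), np.int64(
[... 994 characters left out ...]
 (np.int64(125), np.int64(87), np.int64(51)), (np.int64(125), np.int64(85), np.int64(49))]
136 [(np.int64(165), np.int64(130), np.int64(51)), (np.int64(90), np.int64(57), np.int64(28)), (np.int64(94), np.int64(59), np.int64(28)), (np.int64(100), np.int64(64), np.int64(34))]
144 [(np.int64(152), np.int64(119), np.int64(46)), (np.int64(159), np.int64(107), np.int64(56)), (np.int64(148), np.int64(104), np.int64(55)), (np.int64(150), np.int64(99), np.int64(54))]
152 [(np.int64(148), np.int64(119), np.int64(45)), (np.int64(142), np.int64(95), np.int64(47)), (np.int64(139), np.int64(92), np.int64(44)), (np.int64(137), np.int64(95), np.int64(50))]
[ 0.5265 -0.1414  0.121 ] [ 0.5327 -0.2472  0.175 ]
```

View pics/w1c.png

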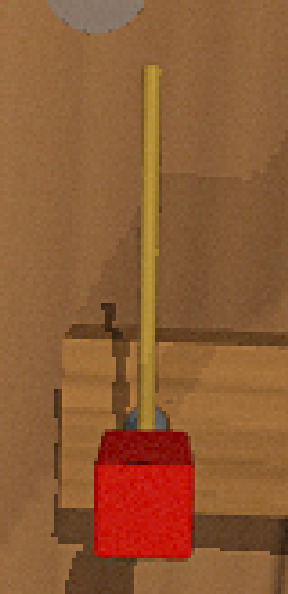

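```bash
python3 - <<'E'
from h import *
np.set_printoptions(precision=4,suppress=True)
s=observe();R=np.array(s['tcp_rot']);print(s['clock'],np.array(s['ee_pos']),np.degrees(np.arctan2(R[1,1],R[0,1])))
p=eyes.get_image('wrist')
a=p['pixels'].astype(int)
red=((a[...,0]>165)&(a[...,1]<60)&(a[...,2]<60)).astype(np.uint8)
n,l,st,c=cv2.connectedComponentsWithStats(red);i=np.argmax(st[1:,4])+1
print(st[i],c[i]); 
H=atz(p,c[i]+0*.5,.175);print('handle top',H)
cnt=max(cv2.findContours((l==i).astype(np.uint8),cv2.RETR_EXTERNAL,cv2.CHAIN_APPROX_NONE)[0],key=len)
W=np.array([atz(p,q[0],.175)[:2] for q in cnt]).astype(np.float32);r=cv2.minAreaRect(W*1000);print(r)
# pointer
pts=[]
for y in range(66,160,4):
    seg=a[y,300:330]; w=(seg[:,0]>140)&(seg[:,0]-seg[:,2]>95)
    if w.any(): pts.append((300+np.nonzero(w)[0].mean(),y))
print(len(pts),pts[0],pts[-1])
Q=np.array([atz(p,q,.1235)[:2] for q in pts]);d=Q[0]-Q[-1];print('ptr az',np.degrees(np.arctan2(d[1],d[0])),Q[0],Q[-1])
f=np.polyfit(Q[:,1],Q[:,0],1);print('fit az',90-np.degrees(np.arctan(f[0])),'x at y=-.25',np.polyval(f,-.25))
E
```

```text
4.275 [ 0.5312 -0.2604  0.45  ] 4.110533566863157
[298 172  27  27 707] [311.0566 184.7808]
handle top [ 0.5297 -0.2485  0.175 ]
((529.6695556640625, -248.88568115234375), (22.582902908325195, 23.066091537475586), 4.086475849151611)
24 (np.float64(312.5), 66) (np.float64(319.6470588235294), 158)
ptr az 98.97138130019597 [ 0.5239 -0.1493] [ 0.5372 -0.2337]
fit az 95.2827724298133 x at y=-.25 0.5324871675163743
```

```bash
python3 - <<'E'
from plan import *
plan(np.array([.5297,-.2487,.308]),4.1,5,100)
E
```

```text
az tool y 3.86 dturn 0.24 dpos [-0.0003  0.0133 -0.1417]
[[0.27, 0.01, 2.83, -0.0008, 100], [0.27, 0.01, 2.83, -0.0008, 100], [0.27, 0.01, 2.83, -0.0008, 100], [0.27, 0.01, 2.83, -0.0008, 100], [0.27, 0.01, 2.83, -0.0008, 100]]
```

Request:
{"api": "servo_tool", "payload": {
  "rows": [
    [0.3,0,1.2,0,100],
    [0.4,0,1.2,0,100],
    [0.4,0,1.2,0,100],
    [0.2,0,1.2,0,100],
    [0,0,1.2,0,100]
  ]
}}

```text
clock: 4.95
ee_pos: [0.5275, -0.2509, 0.3888]
tcp_rot: [[-0.062, 0.998, -0.0], [0.998, 0.062, 0.0], [0.0, -0.0, -1.0]]
force: [-0.9, -0.4, -0.3]
opening: 0.0857
```

```bash
cat > hm.py <<'E'
from h import *
np.set_printoptions(precision=4,suppress=True)
s=observe();R=np.array(s['tcp_rot']);t=np.array(s['ee_pos']);print(s['clock'],t,np.degrees(np.arctan2(R[1,1],R[0,1])))
p=shot('wrist','w2')
a=p['pixels'].astype(int)
red=((a[...,0]>165)&(a[...,1]<60)&(a[...,2]<60)).astype(np.uint8)
n,l,st,c=cv2.connectedComponentsWithStats(red);i=np.argmax(st[1:,4])+1
print(st[i],c[i]); 
H=atz(p,c[i],.175);print('handle top',H)
cnt=max(cv2.findContours((l==i).astype(np.uint8),cv2.RETR_EXTERNAL,cv2.CHAIN_APPROX_NONE)[0],key=len)
W=np.array([atz(p,q[0],.175)[:2] for q in cnt]).astype(np.float32);r=cv2.minAreaRect(W*1000);print(r)
T=np.array(p['world_to_cam']);C=-T[:3,:3].T@T[:3,3];print('cam',C,'cam in tool',R.T@(C-t), 'handle in tool',R.T@(H-t))
E
python3 hm.py
```

```text
4.95 [ 0.5275 -0.2509  0.3888] 3.555238900059847
[ 299  206   35   33 1108] [315.7464 221.7518]
handle top [ 0.5297 -0.2484  0.175 ]
((529.7617797851562, -248.7596435546875), (22.629493713378906, 23.26871109008789), 2.7779700756073)
cam [ 0.5226 -0.1738  0.3595] cam in tool [ 0.0773 -0.0001  0.0294] handle in tool [0.0023 0.0023 0.2138]
```

View pics/w2.png

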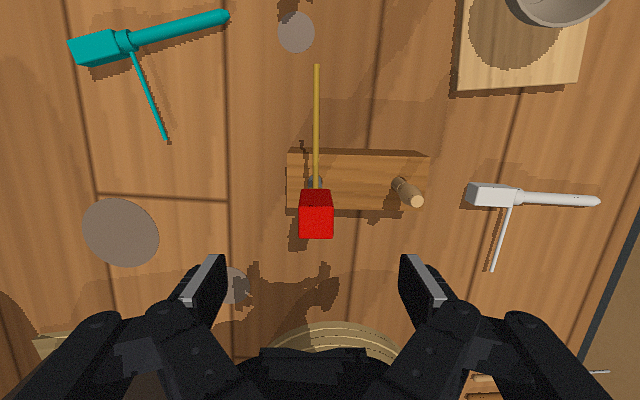

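The second measurement agrees: handle top at (0.5297, -0.2485), yaw about 3–4°. Descending to grip height.

Request:
{"api": "servo_tool", "payload": {
  "rows": [
    [0.1,0.1,1.6,0,100],
    [0.1,0.1,2.0,0,100],
    [0.0,0.05,2.0,0,100],
    [0,0,1.6,0,100],
    [0,0,0.9,0,100]
  ]
}}

```text
clock: 5.62
ee_pos: [0.5298, -0.2488, 0.3075]
tcp_rot: [[-0.062, 0.998, -0.001], [0.998, 0.062, 0.001], [0.001, -0.001, -1.0]]
force: [0.2, 0.4, -0.7]
opening: 0.0854
```

```bash
python3 look.py w3; sleep 0; python3 look.py
```

```text
5.625 [ 0.5298 -0.2488  0.3075] azy 3.549796383900863 tz [-0.0008  0.0005 -1.    ] F [ 0.2358  0.4186 -0.7336] op 0.08540215141142579
5.675 [ 0.5297 -0.2488  0.3069] azy 3.5542911152530987 tz [-0.0015  0.0008 -1.    ] F [ 0.1545  0.1782 -1.366 ] op 0.08580530389813985
```

View pics/w3.png

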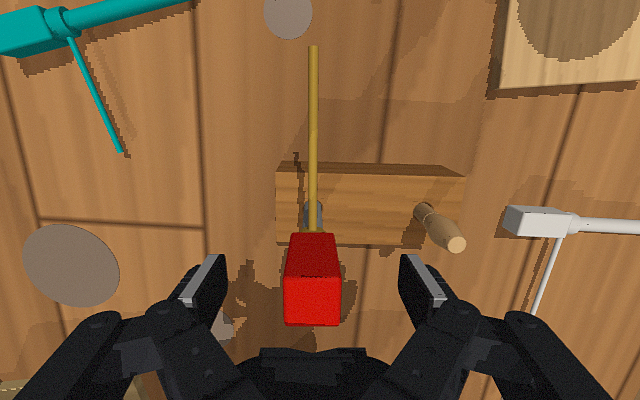

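The handle sits centred between the jaws, at (312,280). Closing.

Request:
{"api": "servo_tool", "payload": {
  "rows": [
    [0,0,0,0,60],
    [0,0,0,0,30],
    [0,0,0,0,0],
    [0,0,0,0,0],
    [0,0,0,0,0]
  ]
}}

```text
clock: 6.3
ee_pos: [0.53, -0.2489, 0.3091]
tcp_rot: [[-0.062, 0.998, 0.0], [0.998, 0.062, -0.0], [-0.0, 0.0, -1.0]]
force: [-1.4, -0.4, 6.9]
opening: 0.0234
```

Request:
{"api": "servo_tool", "payload": {
  "rows": [
    [0,0,0,0,0],
    [0,0,0,0,0],
    [0,0,-0.2,0,0],
    [0,0,-0.5,0,0],
    [0,0,-0.5,0,0]
  ]
}}

```text
clock: 6.92
ee_pos: [0.5299, -0.2488, 0.3209]
tcp_rot: [[-0.062, 0.998, -0.0], [0.998, 0.062, 0.0], [0.0, -0.0, -1.0]]
force: [-0.1, 1.2, -1.8]
opening: 0.0234
```

```bash
python3 look.py w4
```

```text
6.925 [ 0.5299 -0.2488  0.3209] azy 3.550214282566098 tz [-0.0002  0.0002 -1.    ] F [-0.0682  1.1793 -1.7847] op 0.023426689801911503
```

View pics/w4.png

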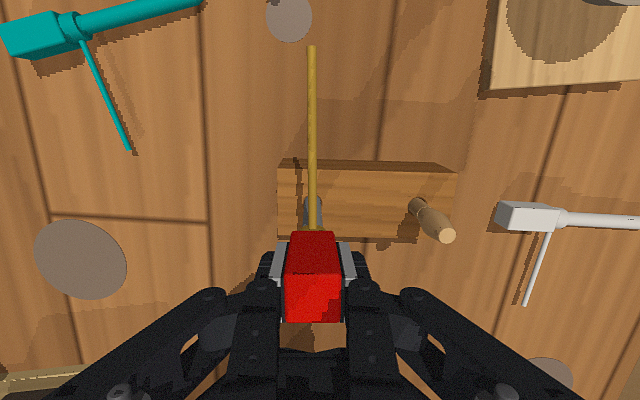

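Gripped: the opening is 23.4 mm on a 24 mm handle, and the weight shows as about -1.8 N. Lifting straight up.

Request:
{"api": "servo_tool", "payload": {
  "rows": [
    [0,0,-1.2,0,0],
    [0,0,-2,0,0],
    [0,0,-2.2,0,0],
    [0,0,-2.2,0,0],
    [0,0,-1.4,0,0]
  ]
}}

```text
clock: 7.6
ee_pos: [0.53, -0.2487, 0.4123]
tcp_rot: [[-0.062, 0.998, 0.001], [0.998, 0.062, -0.0], [-0.001, 0.001, -1.0]]
force: [-0.2, -0.5, -2.9]
opening: 0.0234
```

```bash
python3 look.py w5; python3 - <<'E'
from h import *
for n,(u,v,w,h) in {'scene':(140,100,240,180),'top':(180,180,290,130)}.items():
    p=eyes.get_image(n);im=cv2.cvtColor(p['pixels'],cv2.COLOR_RGB2BGR)[v:v+h,u:u+w]
    k=min(800/w,600/h); cv2.imwrite(f'pics/{n}_crop2.png',cv2.resize(im,None,fx=k,fy=k,interpolation=cv2.INTER_CUBIC))
from plan import *
plan(np.array([.511,-.001,.412]),-18.5,10,0)
E
```

```text
7.6 [ 0.53   -0.2487  0.4123] azy 3.559753780808703 tz [ 0.0011 -0.0005 -1.    ] F [-0.227  -0.4767 -2.8791] op 0.0234145724737811
az tool y 3.55 dturn -22.05 dpos [-0.0189  0.2478  0.0009]
[[2.48, -0.04, -0.01, 0.0385, 0], [2.48, -0.13, -0.01, 0.0385, 0], [2.47, -0.23, -0.01, 0.0385, 0], [2.46, -0.32, -0.01, 0.0385, 0], [2.45, -0.42, -0.01, 0.0385, 0]]
[[2.43, -0.51, -0.01, 0.0385, 0], [2.41, -0.6, -0.01, 0.0385, 0], [2.39, -0.7, -0.01, 0.0385, 0], [2.36, -0.79, -0.01, 0.0385, 0], [2.33, -0.88, -0.01, 0.0385, 0]]
```

View pics/w5.png

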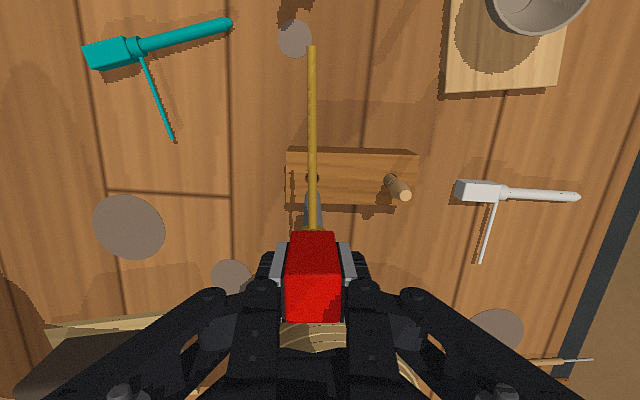

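View pics/scene_crop2.png

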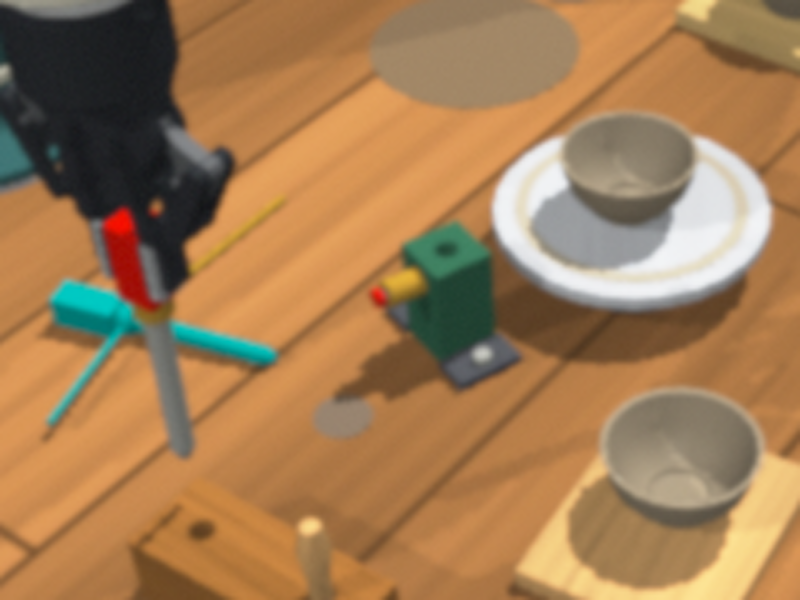

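View pics/top_crop2.png

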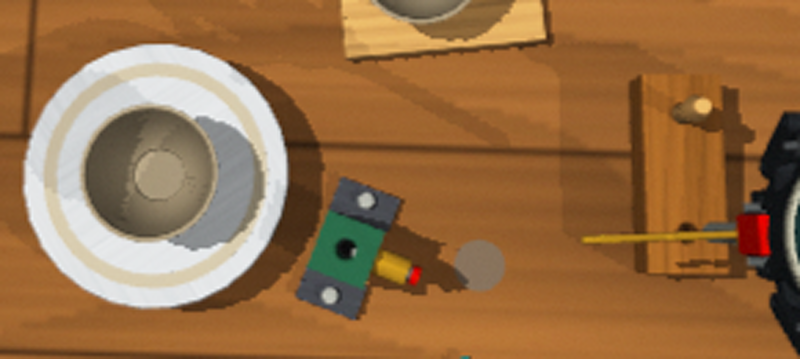

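The gauge is lifted clear and held; the pointer shows straight ahead in the wrist view (312,45 to 312,230) and the block hole is empty. Moving to a look position about 70 mm short of the clamp, turned to the final heading.

```bash
python3 - <<'E'
from plan import *
plan(np.array([.489,-.067,.412]),-18.5,10,0)
E
```

```text
az tool y 3.55 dturn -22.05 dpos [-0.0409  0.1818  0.0009]
[[1.84, -0.3, -0.01, 0.0385, 0], [1.83, -0.37, -0.01, 0.0385, 0], [1.81, -0.44, -0.01, 0.0385, 0], [1.79, -0.51, -0.01, 0.0385, 0], [1.77, -0.57, -0.01, 0.0385, 0]]
[[1.75, -0.64, -0.01, 0.0385, 0], [1.72, -0.71, -0.01, 0.0385, 0], [1.69, -0.77, -0.01, 0.0385, 0], [1.66, -0.84, -0.01, 0.0385, 0], [1.63, -0.9, -0.01, 0.0385, 0]]
```

Request:
{"api": "servo_tool", "payload": {
  "rows": [
    [1.85,-0.3,0,0.0385,0],
    [1.85,-0.37,0,0.0385,0],
    [1.8,-0.44,0,0.0385,0],
    [1.8,-0.5,0,0.0385,0],
    [1.77,-0.57,0,0.0385,0]
  ]
}}

```text
clock: 8.38
ee_pos: [0.5091, -0.157, 0.4097]
tcp_rot: [[0.131, 0.991, -0.001], [0.991, -0.131, 0.001], [0.0, -0.001, -1.0]]
force: [1.0, 0.7, -2.7]
opening: 0.0231
```

Request:
{"api": "servo_tool", "payload": {
  "rows": [
    [1.75,-0.64,0,0.0385,0],
    [1.72,-0.7,0,0.0385,0],
    [1.7,-0.77,0,0.0385,0],
    [1.65,-0.84,0,0.0385,0],
    [1.6,-0.9,0,0.0385,0]
  ]
}}

```text
clock: 9.0
ee_pos: [0.4887, -0.0666, 0.4098]
tcp_rot: [[0.319, 0.948, -0.001], [0.948, -0.319, 0.0], [-0.0, -0.001, -1.0]]
force: [0.7, -0.4, -1.6]
opening: 0.0233
```

```bash
python3 look.py w6a; python3 look.py w6; python3 - <<'E'
from h import *
for n,(u,v,w,h) in {'scene':(180,90,200,150)}.items():
    p=eyes.get_image(n);im=cv2.cvtColor(p['pixels'],cv2.COLOR_RGB2BGR)[v:v+h,u:u+w]
    k=min(800/w,600/h); cv2.imwrite(f'pics/{n}_crop3.png',cv2.resize(im,None,fx=k,fy=k,interpolation=cv2.INTER_CUBIC))
E
```

```text
9.0 [ 0.4887 -0.0666  0.4098] azy -18.572873428900216 tz [-0.0013  0.0004 -1.    ] F [ 0.6716 -0.4459 -1.5706] op 0.023330814492058306
9.05 [ 0.4883 -0.0644  0.4099] azy -18.568078790529636 tz [-0.0014  0.001  -1.    ] F [ 0.3763  4.0547 -1.2037] op 0.02304017460443577
```

View pics/w6.png

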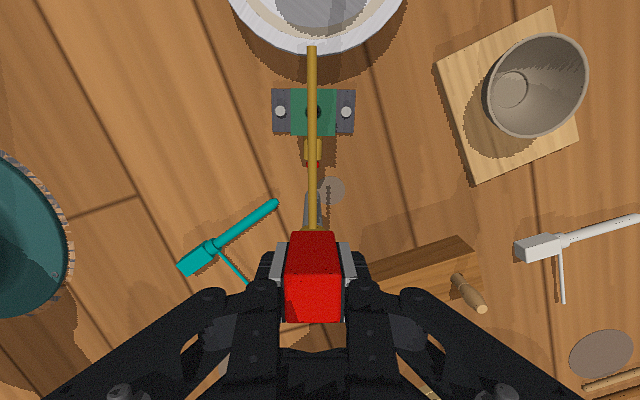

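View pics/scene_crop3.png

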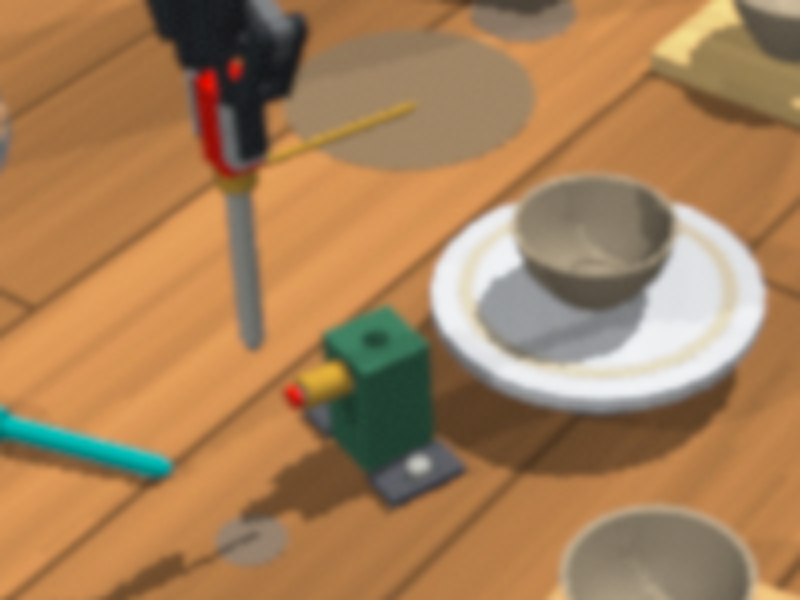

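The wrist view shows the clamp (green top at 290–337, 88–136) straight ahead under the pointer, and the rod shows behind it at (312,210). The scene crop shows the rod hanging near vertical with its foot at (253,345). Next I'll measure the clamp pose and the rod lean.

```bash
cat > m2.py <<'E'
from h import *
np.set_printoptions(precision=4,suppress=True)
s=observe();R=np.array(s['tcp_rot']);t=np.array(s['ee_pos']);print(s['clock'],t,np.degrees(np.arctan2(R[1,1],R[0,1])))
p=eyes.get_image('wrist');q=eyes.get_image('scene')
a=p['pixels'].astype(int)
g=((a[...,1]>a[...,0]*1.35)&(a[...,1]>a[...,2]*1.1)).astype(np.uint8); g[:,:240]=0
g=cv2.morphologyEx(g,cv2.MORPH_CLOSE,np.ones((1,15),np.uint8))
n,l,st,c=cv2.connectedComponentsWithStats(g);i=np.argmax(st[1:,4])+1;print(st[i],c[i])
cnt=max(cv2.findContours((l==i).astype(np.uint8),cv2.RETR_EXTERNAL,cv2.CHAIN_APPROX_NONE)[0],key=len)
W=np.array([atz(p,k[0],.08)[:2] for k in cnt]).astype(np.float32);r=cv2.minAreaRect(W*1000);print('top face',r)
im=cv2.cvtColor(p['pixels'],cv2.COLOR_RGB2BGR)
B=t+R@np.array([0,0,.155]);F=t+R@np.array([0,0,.298])
def mark(P,im,X,col):
    u=proj(P,X);cv2.drawMarker(im,tuple(int(round(v)) for v in u),col,cv2.MARKER_CROSS,5,1);return u
f=mark(p,im,F,(255,0,255));m=[]
cv2.imwrite('pics/w6c.png',cv2.resize(im[70:240,250:380],None,fx=3.5,fy=3.5,interpolation=cv2.INTER_NEAREST))
im2=cv2.cvtColor(q['pixels'],cv2.COLOR_RGB2BGR);cv2.imwrite('pics/s6raw.png',cv2.resize(im2[90:190,210:310],None,fx=6,fy=6,interpolation=cv2.INTER_NEAREST))
print('foot pred wrist',f,'scene foot,collar117,handletop',proj(q,F),proj(q,t+R@np.array([0,0,.298-.117])),proj(q,t+R@np.array([0,0,.298-.165])))
E
python3 m2.py
```

```text
9.15 [ 0.4889 -0.0667  0.4101] -18.412956260017
[ 289   86   46   48 2156] [311.4722 109.0088]
top face ((510.9604797363281, 1.9051570892333984), (43.73722839355469, 44.405052185058594), 71.6002426147461)
foot pred wrist [311.7667 190.4815] scene foot,collar117,handletop [243.1478 176.0609] [237.3762 130.1363] [234.7285 109.0683]
```

View pics/w6c.png

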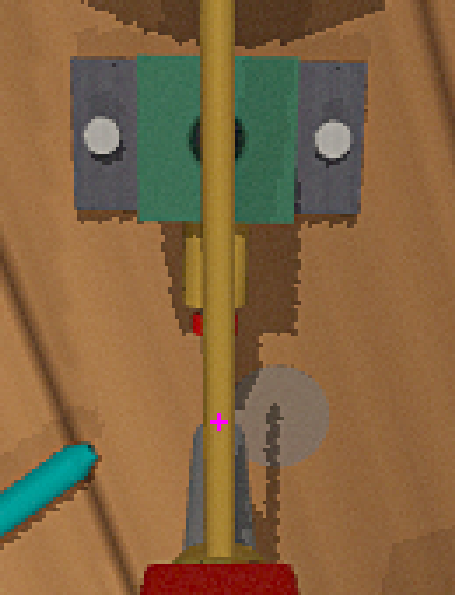

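View pics/s6raw.png

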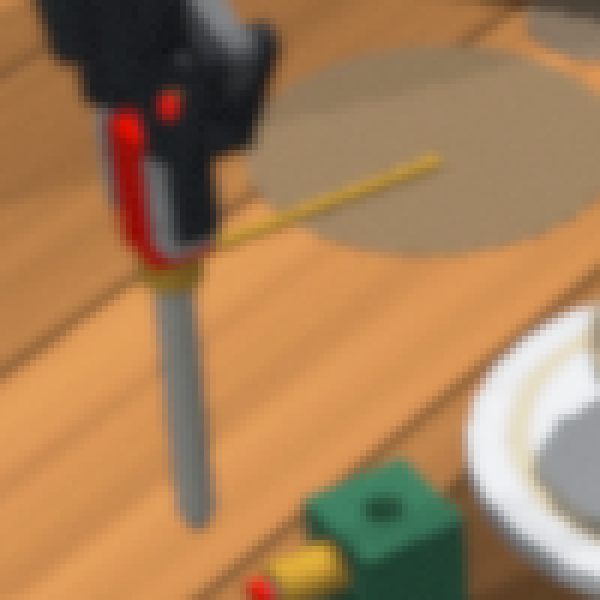

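```bash
python3 - <<'E'
from h import *
np.set_printoptions(precision=2,suppress=True)
s=observe();R=np.array(s['tcp_rot']);t=np.array(s['ee_pos'])
p=eyes.get_image('wrist');q=eyes.get_image('scene')
a=q['pixels'].astype(int)
# rod centreline in scene
pts=[]
for y in range(141,176,3):
    seg=a[y,225:255]; g=(abs(seg[:,0]-seg[:,2])<45); u=225+np.nonzero(g)[0]
    pts.append((u.mean(),y,len(u)))
print(np.array(pts).tolist())
def gp(x,y,h,pit,dz=0,dx=0):
    # gauge coords -> world; tool x = gauge x, gauge z = -tool z; gauge rotated pit about tool y at handle centre (h=.143 ->tool z .155)
    c,sn=np.cos(pit),np.sin(pit); X=x;Z=h-.141
    xt=dx+c*X+sn*Z; up=-sn*X+c*Z
    return t+R@np.array([xt,-y,.157-up+dz])
for pit in (-2,-1,0,1,2):
    k=np.radians(pit)
    print(pit,'scene h100,h10',proj(q,gp(0,0,.1,k)),proj(q,gp(0,0,.01,k)),'tip sc',proj(q,gp(.105,0,.111,k)),'tip wr',proj(p,gp(.105,0,.111,k)),'foot edge wr',proj(p,gp(.0035,0,0,k)), 'base wr',proj(p,gp(.007,0,.1,k)), 'handle top near edge wr',proj(p,gp(.012,0,.165,k)),proj(p,gp(-.012,0,.165,k)))
b=p['pixels'].astype(int)
for r in range(40,54): print(r,b[r,309:315].tolist())
for r in list(range(264,280,2))+list(range(312,330,2)): print(r,b[r,312].tolist())
E
```

```text
[[238.5, 141.0, 6.0], [239.0, 144.0, 5.0], [239.5, 147.0, 6.0], [239.5, 150.0, 6.0], [240.0, 153.0, 5.0], [240.0, 156.0, 5.0], [240.5, 159.0, 6.0], [240.5, 162.0, 6.0], [241.0, 165.0, 5.0], [241.5, 168.0, 6.0], [242.0, 171.0, 5.0], [242.0, 174.0, 5.0]]
-2 scene h100,h10 [238.63 137.25] [244.33 171.82] tip sc [282.46 113.6 ] tip wr [311.47  39.73] foot edge wr [311.76 181.87] base wr [311.62 222.53] handle top near edge wr [311.42 278.  ] [311.46 325.75]
-1 scene h100,h10 [238.31 137.38] [243.38 172.26] tip sc [282.31 114.44] tip wr [311.48  41.67] foot edge wr [311.76 184.38] base wr [311.63 223.52] handle top near edge wr [311.42 276.8 ] [311.46 325.33]
0 scene h100,h10 [237.99 137.51] [242.44 172.68] tip sc [282.14 115.28] tip wr [311.49  43.63] foot edge wr [311.76 186.89] base wr [311.63 224.52] handle top near edge wr [311.42 275.6 ] [311.46 324.88]
1 scene h100,h10 [237.68 137.64] [241.49 173.08] tip sc [281.96 116.13] tip wr [311.5   45.61] foot edge wr [311.76 189.4 ] base wr [311.63 225.52] handle top near edge wr [311.42 274.4 ] [311.46 324.4 ]
2 scene h100,h10 [237.36 137.
[... 1207 characters left out ...]
]
50 [[156, 121, 50], [161, 123, 43], [175, 138, 57], [175, 137, 55], [166, 132, 51], [159, 124, 46]]
51 [[155, 121, 45], [166, 125, 47], [176, 138, 58], [177, 139, 58], [165, 131, 51], [159, 122, 45]]
52 [[153, 118, 46], [164, 129, 48], [173, 135, 51], [173, 135, 54], [165, 129, 46], [160, 123, 50]]
53 [[157, 122, 48], [164, 128, 47], [173, 136, 51], [172, 137, 53], [164, 130, 51], [160, 123, 51]]
264 [136, 18, 14]
266 [138, 31, 20]
268 [135, 19, 21]
270 [133, 7, 0]
272 [132, 15, 5]
274 [168, 12, 15]
276 [194, 23, 4]
278 [200, 23, 10]
312 [201, 28, 8]
314 [201, 24, 7]
316 [204, 32, 25]
318 [201, 29, 15]
320 [200, 11, 0]
322 [187, 12, 14]
324 [117, 86, 56]
326 [120, 78, 45]
328 [115, 83, 46]
```

The gauge is held with about 1.2° of pitch: foot roughly 3 mm back along tool -x, sideways within a millimetre. The wrist camera puts the clamp's top face at (0.5110, 0.0019) with a measured size of 43.7 x 44.4 mm against 44, and heading 71.6°. I'll move 75 mm along tool x so the foot hovers over the bore.

Request:
{"api": "servo_tool", "payload": {
  "rows": [
    [1.5,0,0,0,0],
    [2.0,0,0,0,0],
    [2.0,-0.05,0,0,0],
    [1.3,0,0.4,0,0],
    [0.7,0,0.4,0,0]
  ]
}}

```text
clock: 9.98
ee_pos: [0.5126, 0.0048, 0.4022]
tcp_rot: [[0.317, 0.949, -0.0], [0.949, -0.317, 0.0], [0.0, -0.0, -1.0]]
force: [0.4, 0.4, -2.2]
opening: 0.0232
```

Request:
{"api": "servo_tool", "payload": {
  "rows": [
    [0,0,0.3,0,0],
    [0,0,0.3,0,0],
    [0,0,0.2,0,0],
    [0,0,0,0,0],
    [0,0,0,0,0]
  ]
}}

```text
clock: 10.6
ee_pos: [0.5124, 0.004, 0.3948]
tcp_rot: [[0.318, 0.948, 0.0], [0.948, -0.318, 0.0], [0.0, 0.0, -1.0]]
force: [-0.2, -0.3, -2.4]
opening: 0.0235
```

```bash
python3 look.py; cat > m3.py <<'E'
from h import *
import sys
np.set_printoptions(precision=2,suppress=True)
tag=sys.argv[1]
s=observe();R=np.array(s['tcp_rot']);t=np.array(s['ee_pos'])
p=eyes.get_image('wrist');q=eyes.get_image('scene')
for n,P,(u,v,w,h),k in (('w',p,(250,110,130,130),4.6),('s',q,(230,120,90,90),6.6)):
    im=cv2.cvtColor(P['pixels'],cv2.COLOR_RGB2BGR)[v:v+h,u:u+w]
    cv2.imwrite(f'pics/{tag}{n}.png',cv2.resize(im,None,fx=k,fy=k,interpolation=cv2.INTER_NEAREST))
m=np.array([.511,.0019,.08]);d=np.array([np.cos(np.radians(71.6)),np.sin(np.radians(71.6)),0])
print('mouth wr',proj(p,m),'sc',proj(q,m),'tool offset of mouth',1000*(R.T@(m-t)))
print('foot wr',proj(p,t+R@[-.003,0,.298]),'sc',proj(q,t+R@[-.003,0,.298]))
E
python3 m3.py h1
```

```text
10.6 [0.5124 0.004  0.3948] azy -18.51690608027964 tz [ 0.0001  0.     -1.    ] F [-0.1667 -0.2755 -2.3851] op 0.023499390541366464
mouth wr [311.06 188.14] sc [272.69 174.61] tool offset of mouth [ -2.41  -0.68 314.8 ]
foot wr [311.72 193.51] sc [272.2  168.98]
```

View pics/h1w.png

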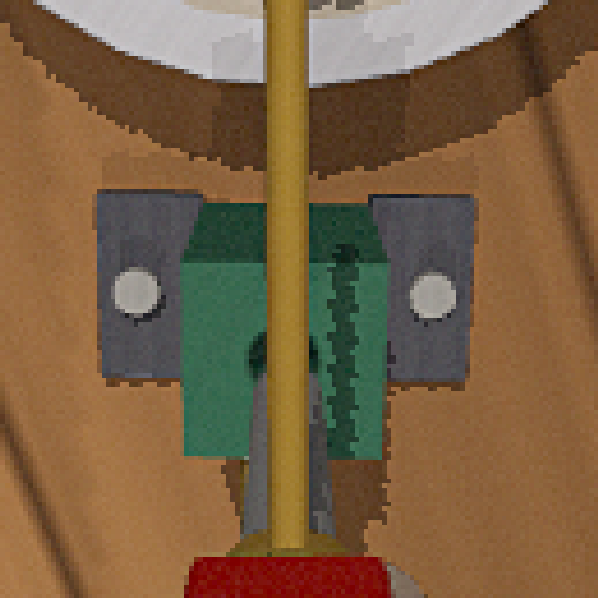

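View pics/h1s.png

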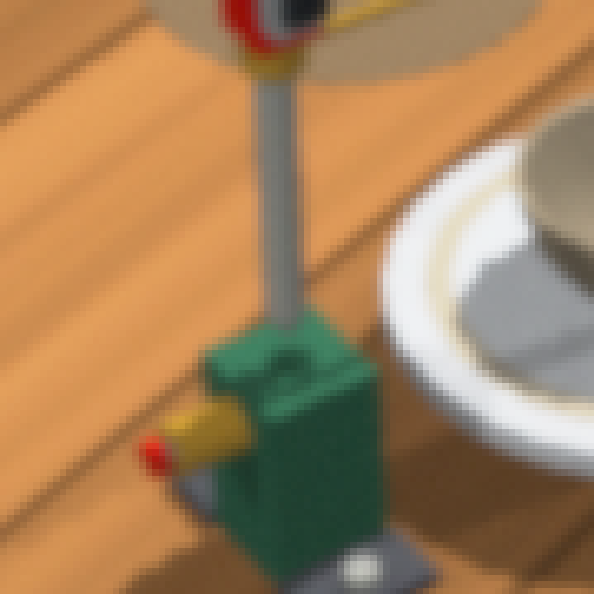

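The foot is above the bore in both views (wrist (312,191), mouth (312,188)). It needs 0.6 mm of sideways correction. Descending gently to the mouth.

Request:
{"api": "servo_tool", "payload": {
  "rows": [
    [0,-0.03,0.2,0,0],
    [0,-0.03,0.3,0,0],
    [0,0,0.3,0,0],
    [0,0,0.3,0,0],
    [0,0,0.2,0,0]
  ]
}}

```text
clock: 11.32
ee_pos: [0.5118, 0.0042, 0.3814]
tcp_rot: [[0.317, 0.948, -0.0], [0.948, -0.317, 0.0], [0.0, -0.0, -1.0]]
force: [-0.4, 0.1, -2.0]
opening: 0.0236
```

Request:
{"api": "servo_tool", "payload": {
  "rows": [
    [0,0,0.1,0,0],
    [0,0,0.1,0,0],
    [0,0,0.1,0,0],
    [0,0,0.1,0,0],
    [0,0,0.1,0,0]
  ]
}}

```text
clock: 11.95
ee_pos: [0.5118, 0.0042, 0.3766]
tcp_rot: [[0.317, 0.948, -0.0], [0.948, -0.317, 0.0], [0.0, -0.0, -1.0]]
force: [0.1, -0.6, -3.2]
opening: 0.023
```

```bash
python3 look.py; python3 m3.py h2
```

```text
11.95 [0.5118 0.0042 0.3766] azy -18.50858226656324 tz [-0.  0. -1.] F [ 0.09   -0.5783 -3.2406] op 0.023036784384031214
mouth wr [311.73 193.44] sc [272.69 174.61] tool offset of mouth [ -2.49  -0.03 296.62]
foot wr [311.77 193.53] sc [272.54 175.18]
```

View pics/h2w.png

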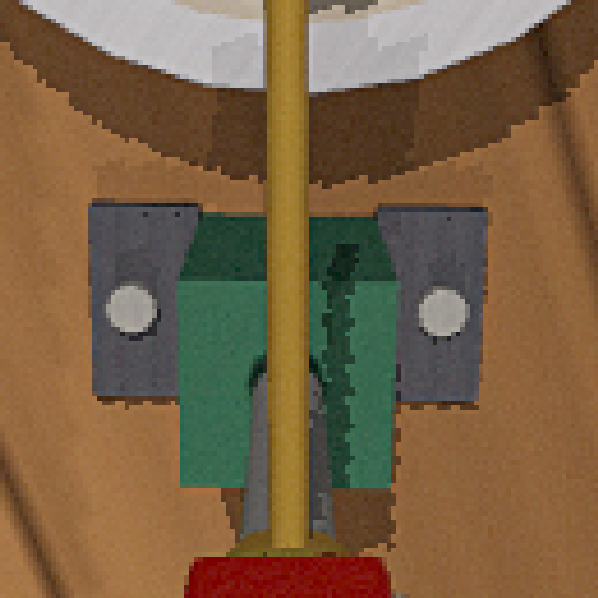

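View pics/h2s.png

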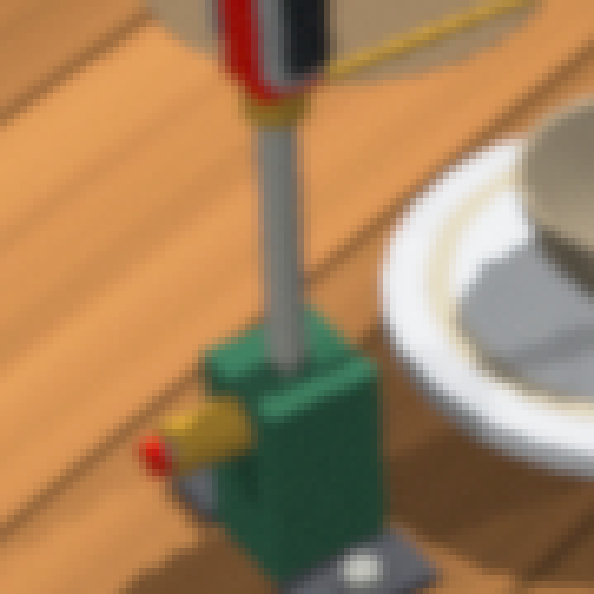

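The foot is entering the mouth, centred sideways (bore edges at 250 and 326, rod at 287), with no contact force. Continuing slowly.

Request:
{"api": "servo_tool", "payload": {
  "rows": [
    [0,0,0.1,0,0],
    [0,0,0.1,0,0],
    [0,0,0.1,0,0],
    [0,0,0.1,0,0],
    [0,0,0.1,0,0]
  ]
}}

```text
clock: 12.68
ee_pos: [0.5118, 0.0043, 0.3716]
tcp_rot: [[0.317, 0.948, 0.0], [0.948, -0.317, 0.0], [0.0, -0.0, -1.0]]
force: [-0.1, -0.3, -3.0]
opening: 0.0234
```

Request:
{"api": "servo_tool", "payload": {
  "rows": [
    [0,0,0.08,0,0],
    [0,0,0.08,0,0],
    [0,0,0.08,0,0],
    [0,0,0.08,0,0],
    [0,0,0.08,0,0]
  ]
}}

```text
clock: 13.3
ee_pos: [0.5118, 0.0043, 0.3676]
tcp_rot: [[0.317, 0.948, -0.0], [0.948, -0.317, 0.0], [0.0, -0.0, -1.0]]
force: [-0.1, 0.5, -2.5]
opening: 0.0234
```

Request:
{"api": "servo_tool", "payload": {
  "rows": [
    [0,0,0.06,0,0],
    [0,0,0.06,0,0],
    [0,0,0.06,0,0],
    [0,0,0.06,0,0],
    [0,0,0.06,0,0]
  ]
}}

```text
clock: 13.92
ee_pos: [0.5118, 0.0043, 0.3646]
tcp_rot: [[0.317, 0.948, -0.0], [0.948, -0.317, 0.0], [0.0, -0.0, -1.0]]
force: [0.5, 0.8, -2.2]
opening: 0.0236
```

Request:
{"api": "servo_tool", "payload": {
  "rows": [
    [0,0,0.06,0,0],
    [0,0,0.06,0,0],
    [0,0,0.06,0,0],
    [0,0,0.06,0,0],
    [0,0,0.06,0,0]
  ]
}}

```text
clock: 14.55
ee_pos: [0.5119, 0.0044, 0.3618]
tcp_rot: [[0.317, 0.948, 0.0], [0.948, -0.317, 0.0], [0.0, 0.0, -1.0]]
force: [0.8, 2.0, 0.8]
opening: 0.0234
```

Request:
{"api": "servo_tool", "payload": {
  "rows": [
    [0,0,0.05,0,0],
    [0,0,0.05,0,0],
    [0,0,0.05,0,0],
    [0,0,0.05,0,0],
    [0,0,0.05,0,0]
  ]
}}

```text
clock: 15.18
ee_pos: [0.5119, 0.0043, 0.3592]
tcp_rot: [[0.317, 0.948, 0.0], [0.948, -0.317, 0.0], [0.0, 0.0, -1.0]]
force: [1.7, 3.1, 2.4]
opening: 0.0237
```

```bash
python3 look.py
```

```text
15.175 [0.5119 0.0043 0.3592] azy -18.506159478392455 tz [ 0.0001  0.0002 -1.    ] F [1.7107 3.0576 2.3519] op 0.023695894507750444
```

Request:
{"api": "servo_tool", "payload": {
  "rows": [
    [0,0,0.05,0,0],
    [0,0,0.05,0,0],
    [0,0,0.05,0,0],
    [0,0,0.05,0,0],
    [0,0,0.05,0,0]
  ]
}}

```text
clock: 15.8
ee_pos: [0.5118, 0.0043, 0.3566]
tcp_rot: [[0.317, 0.948, -0.0], [0.948, -0.317, 0.0], [0.0, -0.0, -1.0]]
force: [1.8, 3.6, 1.8]
opening: 0.0235
```

Request:
{"api": "servo_tool", "payload": {
  "rows": [
    [0,0,0.05,0,0],
    [0,0,0.05,0,0],
    [0,0,0.05,0,0],
    [0,0,0.05,0,0],
    [0,0,0.05,0,0]
  ]
}}

```text
clock: 16.42
ee_pos: [0.5118, 0.0043, 0.3541]
tcp_rot: [[0.317, 0.948, -0.0], [0.948, -0.317, 0.0], [0.0, -0.0, -1.0]]
force: [1.8, 4.1, -0.8]
opening: 0.0234
```

The taper has ridden past the plunger: Fz peaked at about +2.4 and fell back, and the side force of 4.5 N is the plunger itself. Feeling for the stop in small steps.

Request:
{"api": "servo_tool", "payload": {
  "rows": [
    [0,0,0.05,0,0],
    [0,0,0.05,0,0],
    [0,0,0.05,0,0],
    [0,0,0.05,0,0],
    [0,0,0.05,0,0]
  ]
}}

```text
clock: 17.05
ee_pos: [0.5118, 0.0042, 0.3516]
tcp_rot: [[0.317, 0.948, -0.0], [0.948, -0.317, 0.0], [0.0, -0.0, -1.0]]
force: [1.5, 3.9, 0.5]
opening: 0.0235
```

Request:
{"api": "servo_tool", "payload": {
  "rows": [
    [0,0,0.05,0,0],
    [0,0,0.05,0,0],
    [0,0,0.05,0,0],
    [0,0,0.05,0,0],
    [0,0,0.05,0,0]
  ]
}}

```text
clock: 17.68
ee_pos: [0.5118, 0.0043, 0.3491]
tcp_rot: [[0.317, 0.948, -0.0], [0.948, -0.317, 0.0], [0.0, -0.0, -1.0]]
force: [1.6, 4.5, 0.6]
opening: 0.0235
```

Request:
{"api": "servo_tool", "payload": {
  "rows": [
    [0,0,0.05,0,0],
    [0,0,0.05,0,0],
    [0,0,0.05,0,0],
    [0,0,0.05,0,0],
    [0,0,0.03,0,0]
  ]
}}

```text
clock: 18.3
ee_pos: [0.5118, 0.0042, 0.3468]
tcp_rot: [[0.317, 0.948, -0.0], [0.948, -0.317, 0.0], [0.0, -0.0, -1.0]]
force: [2.0, 4.2, -0.2]
opening: 0.0232
```

Request:
{"api": "servo_tool", "payload": {
  "rows": [
    [0,0,0.05,0,0],
    [0,0,0.05,0,0],
    [0,0,0.05,0,0],
    [0,0,0.05,0,0],
    [0,0,0.03,0,0]
  ]
}}

```text
clock: 18.92
ee_pos: [0.5118, 0.0043, 0.3446]
tcp_rot: [[0.317, 0.948, -0.0], [0.948, -0.317, 0.0], [0.0, -0.0, -1.0]]
force: [1.2, 4.0, -1.0]
opening: 0.0235
```

Request:
{"api": "servo_tool", "payload": {
  "rows": [
    [0,0,0.05,0,0],
    [0,0,0.05,0,0],
    [0,0,0.05,0,0],
    [0,0,0.05,0,0],
    [0,0,0.05,0,0]
  ]
}}

```text
clock: 19.55
ee_pos: [0.5118, 0.0042, 0.3421]
tcp_rot: [[0.317, 0.948, -0.0], [0.948, -0.317, 0.0], [0.0, -0.0, -1.0]]
force: [2.0, 4.7, -0.8]
opening: 0.0234
```

Request:
{"api": "servo_tool", "payload": {
  "rows": [
    [0,0,0.05,0,0],
    [0,0,0.05,0,0],
    [0,0,0.05,0,0],
    [0,0,0.05,0,0],
    [0,0,0.05,0,0]
  ]
}}

```text
clock: 20.18
ee_pos: [0.5118, 0.0043, 0.3395]
tcp_rot: [[0.317, 0.948, -0.0], [0.948, -0.317, 0.0], [-0.0, -0.0, -1.0]]
force: [2.5, 4.5, 1.2]
opening: 0.0234
```

Request:
{"api": "servo_tool", "payload": {
  "rows": [
    [0,0,0.05,0,0],
    [0,0,0.05,0,0],
    [0,0,0.05,0,0],
    [0,0,0,0,0],
    [0,0,0,0,0]
  ]
}}

```text
clock: 20.8
ee_pos: [0.5118, 0.0042, 0.338]
tcp_rot: [[0.317, 0.948, -0.0], [0.948, -0.317, 0.0], [-0.0, -0.0, -1.0]]
force: [2.0, 3.8, -2.4]
opening: 0.0234
```

Request:
{"api": "servo_tool", "payload": {
  "rows": [
    [0,0,0.05,0,0],
    [0,0,0.05,0,0],
    [0,0,0.05,0,0],
    [0,0,0.05,0,0],
    [0,0,0.05,0,0]
  ]
}}

```text
clock: 21.42
ee_pos: [0.5118, 0.0042, 0.3355]
tcp_rot: [[0.317, 0.948, -0.0], [0.948, -0.317, 0.0], [0.0, -0.0, -1.0]]
force: [1.7, 3.9, 0.1]
opening: 0.0233
```

Request:
{"api": "servo_tool", "payload": {
  "rows": [
    [0,0,0.05,0,0],
    [0,0,0.05,0,0],
    [0,0,0.05,0,0],
    [0,0,0.05,0,0],
    [0,0,0.05,0,0]
  ]
}}

```text
clock: 22.05
ee_pos: [0.5118, 0.0042, 0.333]
tcp_rot: [[0.317, 0.948, -0.0], [0.948, -0.317, 0.0], [0.0, -0.0, -1.0]]
force: [1.7, 4.2, -0.1]
opening: 0.0233
```

Request:
{"api": "servo_tool", "payload": {
  "rows": [
    [0,0,0.05,0,0],
    [0,0,0.05,0,0],
    [0,0,0.05,0,0],
    [0,0,0.05,0,0],
    [0,0,0.05,0,0]
  ]
}}

```text
clock: 22.68
ee_pos: [0.5118, 0.0043, 0.3306]
tcp_rot: [[0.317, 0.948, -0.0], [0.948, -0.317, 0.0], [0.0, -0.0, -1.0]]
force: [1.8, 4.1, -0.2]
opening: 0.0233
```

Request:
{"api": "servo_tool", "payload": {
  "rows": [
    [0,0,0.05,0,0],
    [0,0,0.05,0,0],
    [0,0,0.05,0,0],
    [0,0,0.05,0,0],
    [0,0,0.05,0,0]
  ]
}}

```text
clock: 23.3
ee_pos: [0.5118, 0.0043, 0.328]
tcp_rot: [[0.317, 0.948, -0.0], [0.948, -0.317, 0.0], [-0.0, -0.0, -1.0]]
force: [0.8, 4.4, 1.4]
opening: 0.0235
```

Request:
{"api": "servo_tool", "payload": {
  "rows": [
    [0,0,0.04,0,0],
    [0,0,0.04,0,0],
    [0,0,0.04,0,0],
    [0,0,0.04,0,0],
    [0,0,0.04,0,0]
  ]
}}

```text
clock: 23.92
ee_pos: [0.5118, 0.0043, 0.326]
tcp_rot: [[0.317, 0.948, -0.0], [0.948, -0.317, 0.0], [0.0, -0.0, -1.0]]
force: [0.9, 3.9, 1.4]
opening: 0.0233
```

Request:
{"api": "servo_tool", "payload": {
  "rows": [
    [0,0,0.04,0,0],
    [0,0,0.04,0,0],
    [0,0,0.04,0,0],
    [0,0,0.04,0,0],
    [0,0,0.04,0,0]
  ]
}}

```text
clock: 24.55
ee_pos: [0.5118, 0.0043, 0.324]
tcp_rot: [[0.317, 0.948, -0.0], [0.948, -0.317, 0.0], [0.0, -0.0, -1.0]]
force: [1.5, 3.8, 0.7]
opening: 0.0232
```

Request:
{"api": "servo_tool", "payload": {
  "rows": [
    [0,0,0.04,0,0],
    [0,0,0.04,0,0],
    [0,0,0.04,0,0],
    [0,0,0.04,0,0],
    [0,0,0.04,0,0]
  ]
}}

```text
clock: 25.18
ee_pos: [0.5118, 0.0043, 0.3222]
tcp_rot: [[0.317, 0.948, 0.0], [0.948, -0.317, 0.0], [0.0, 0.0, -1.0]]
force: [-0.2, 3.5, 5.3]
opening: 0.0234
```

Fz rose from 0.7 to 5.3 N within 2 mm, so the stop is giving. I'll hold for half a second to confirm, and take a look.

Request:
{"api": "servo_tool", "payload": {
  "rows": [
    [0,0,0,0,0],
    [0,0,0,0,0],
    [0,0,0,0,0],
    [0,0,0,0,0],
    [0,0,0,0,0]
  ]
}}

```text
clock: 25.8
ee_pos: [0.5118, 0.0043, 0.3221]
tcp_rot: [[0.317, 0.948, 0.0], [0.948, -0.317, 0.0], [0.0, 0.0, -1.0]]
force: [-0.4, 3.6, 4.4]
opening: 0.0232
```

```bash
for i in 1 2 3 4; do python3 look.py x$i; done; python3 m3.py h3
```

```text
25.8 [0.5118 0.0043 0.3221] azy -18.505465976056733 tz [ 0.0001  0.     -1.    ] F [-0.4279  3.6362  4.3894] op 0.023226078673023513
25.85 [0.5118 0.0043 0.3221] azy -18.509222353259368 tz [-0.      0.0001 -1.    ] F [0.1979 3.5337 4.8085] op 0.023094827634973013
25.9 [0.5118 0.0043 0.3221] azy -18.50641845088488 tz [-0.  0. -1.] F [0.4151 3.0575 3.9477] op 0.023499846776088275
25.95 [0.5118 0.0043 0.3221] azy -18.504828103315234 tz [ 0.      0.0001 -1.    ] F [0.2871 4.126  4.4867] op 0.023270761691161494
mouth wr [311.64 213.81] sc [272.69 174.61] tool offset of mouth [ -2.53  -0.07 242.11]
foot wr [311.78 193.51] sc [273.93 193.44]
```

View pics/h3s.png

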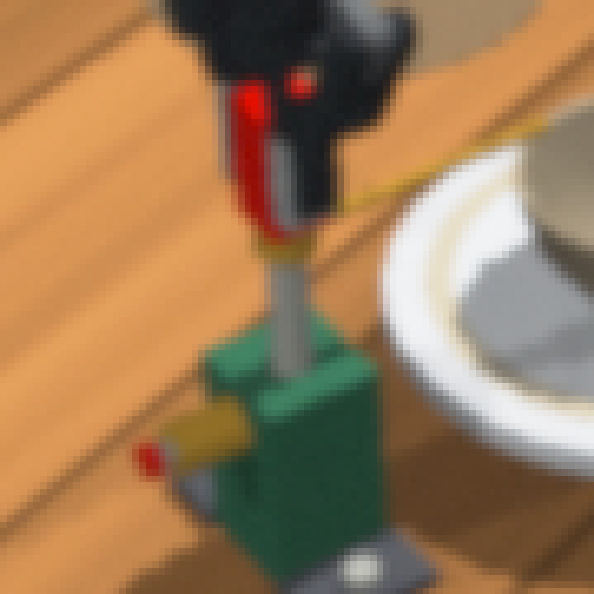

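View pics/x4.png

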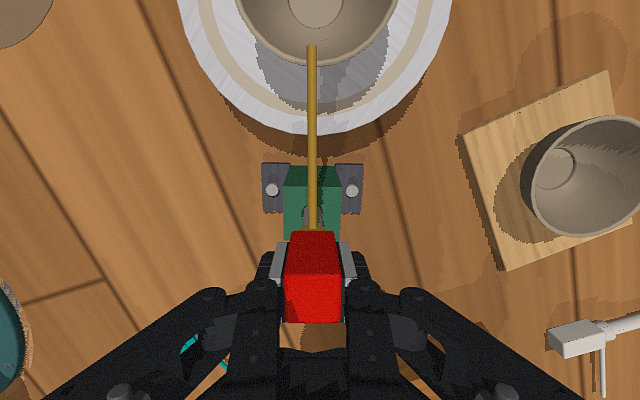

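Holding steady, Fz is about +4.4 N against -2.4 N when hanging free, so the pad carries roughly 5–7 N. The plunger button is pushed out at the back, and the pointer points at the bowl (312,45 in the wrist view). Releasing and backing straight up.

Request:
{"api": "servo_tool", "payload": {
  "rows": [
    [0,0,0,0,50],
    [0,0,0,0,80],
    [0,0,0,0,100],
    [0,0,0,0,100],
    [0,0,0,0,100]
  ]
}}

```text
clock: 26.72
ee_pos: [0.5118, 0.0042, 0.3221]
tcp_rot: [[0.317, 0.948, -0.0], [0.948, -0.317, 0.0], [0.0, -0.0, -1.0]]
force: [-0.5, -0.1, 0.7]
opening: 0.0854
```

```bash
python3 look.py y1
```

```text
26.725 [0.5118 0.0042 0.3221] azy -18.51045422038475 tz [-0.0001  0.     -1.    ] F [-0.487  -0.1236  0.6559] op 0.08535572363975116
```

View pics/y1.png

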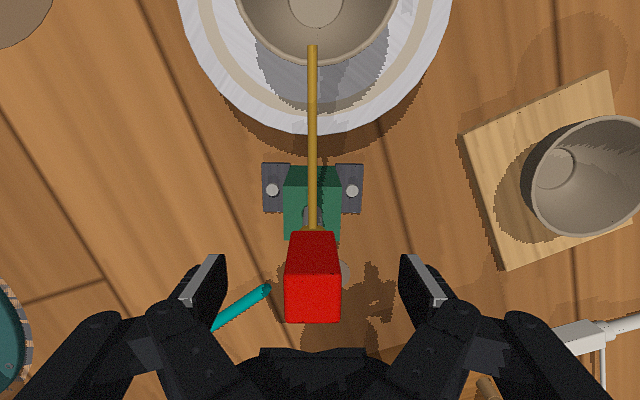

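The jaws are clear and the gauge stayed put: handle at (312,280), pointer still on the bowl. Rising straight up.

Request:
{"api": "servo_tool", "payload": {
  "rows": [
    [0,0,-1,0,100],
    [0,0,-2,0,100],
    [0,0,-2.5,0,100],
    [0,0,-2.5,0,100],
    [0,0,-2,0,100]
  ]
}}

```text
clock: 27.4
ee_pos: [0.5118, 0.0044, 0.4238]
tcp_rot: [[0.317, 0.948, 0.001], [0.948, -0.317, -0.0], [0.0, 0.001, -1.0]]
force: [-0.0, 0.3, 0.2]
opening: 0.0855
```

```bash
python3 look.py y2; python3 - <<'E'
from h import *
np.set_printoptions(precision=4,suppress=True)
for f in('x4','y1'):
    a=cv2.imread(f'pics/{f}.png')[...,::-1].astype(int)
    m=((a[...,0]>110)&(a[...,1]<60)&(a[...,2]<60));m[:, :250]=0;m[:,370:]=0
    b=m&(a[...,0]>165);v,u=np.nonzero(b);v2,u2=np.nonzero(m)
    print(f,'topface',u.mean(),v.mean(),len(u),'all',u2.mean(),v2.mean(),len(u2))
s=observe();R=np.array(s['tcp_rot']);t=np.array(s['ee_pos'])
p=eyes.get_image('wrist');q=eyes.get_image('scene')
im=cv2.cvtColor(q['pixels'],cv2.COLOR_RGB2BGR)[80:230,200:400];cv2.imwrite('pics/fin_s.png',cv2.resize(im,None,fx=4,fy=4,interpolation=cv2.INTER_CUBIC))
a=p['pixels'].astype(int)
red=((a[...,0]>165)&(a[...,1]<60)&(a[...,2]<60)).astype(np.uint8)
n,l,st,c=cv2.connectedComponentsWithStats(red);i=np.argmax(st[1:,4])+1
cnt=max(cv2.findContours((l==i).astype(np.uint8),cv2.RETR_EXTERNAL,cv2.CHAIN_APPROX_NONE)[0],key=len)
for z in (.185,.189,.193):
    W=np.array([atz(p,k[0],z)[:2] for k in cnt]).astype(np.float32);print(z,cv2.minAreaRect(W*1000))
for nm in ('pointer_tip',): print([(r['uv'],r['p']) for r in models.spot_in(nm,p)][:3],[(r['uv'],r['p']) for r in models.spot_in(nm,q)][:3])
m=np.array([.511,.0019,0]);d=np.array([np.cos(np.radians(71.6)),np.sin(np.radians(71.6)),0])
print('exp tip wr',proj(p,m+d*.105+[0,0,.135]),'handle',proj(p,m+[0,0,.189]))
E
```

```text
27.4 [0.5118 0.0044 0.4238] azy -18.500519896996945 tz [ 0.0011 -0.     -1.    ] F [-0.0164  0.2916  0.2342] op 0.08553244007922645
x4 topface 314.7158333333333 296.6145833333333 2400 all 312.37603305785126 278.3086776859504 4840
y1 topface 312.13295668549904 298.00376647834275 2655 all 312.04673469387757 278.5455102040816 4900
0.185 ((512.1422729492188, 3.509969711303711), (23.53544807434082, 23.06195068359375), 71.40345001220703)
0.189 ((512.61279296875, 4.913116455078125), (23.090896606445312, 22.626359939575195), 71.40345764160156)
0.193 ((513.08349609375, 6.316244125366211), (22.646352767944336, 22.190750122070312), 71.40349578857422)
[([532.0, 277.3], 0.94), ([309.6, 193.5], 0.88), ([251.9, 266.8], 0.71)] [([174.1, 199.0], 0.96), ([272.1, 150.8], 0.9), ([296.7, 341.9], 0.57)]
exp tip wr [309.8487  72.922 ] handle [310.1673 216.94  ]
```

View pics/y2.png

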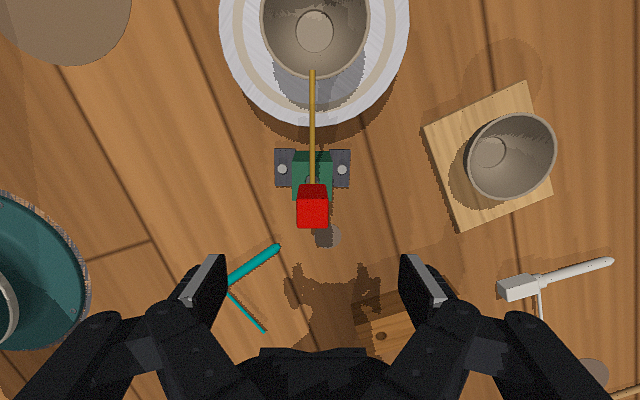

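View pics/fin_s.png

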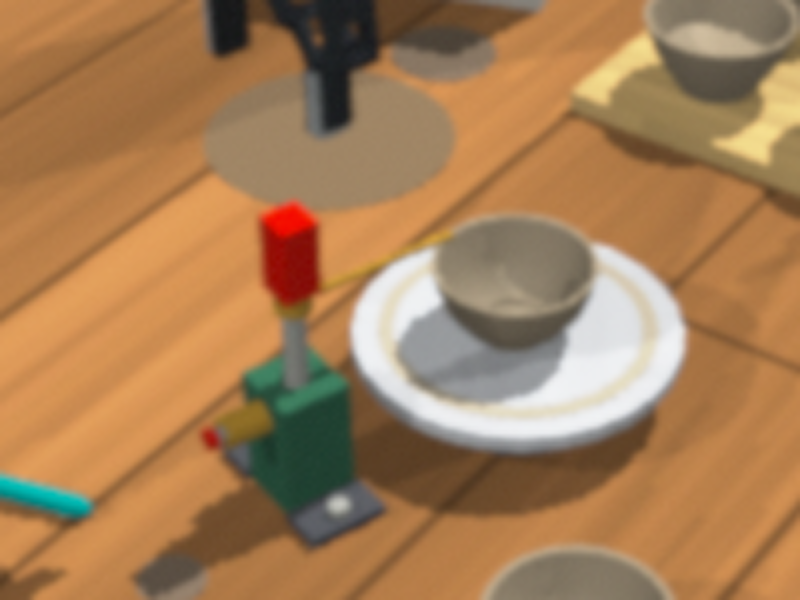

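The gauge stands in the clamp with its pointer at the bowl rim. The handle top at z 0.189 gives the same apparent size as before the grasp, so it hasn't risen. The tip is within about 3 px of where it should be. The gripper is clear and the bowls are unmoved, so I'm handing in.

```bash
python3 -c "
from rig import manip,observe
print(manip.close_job(),observe()['clock'])"
```

```text
the job is handed in; nothing more can be done
the job is handed in; nothing more can be done
```

I took the red-handled gauge out of the block and eased it past the plunger onto the hidden stop. I let go, rose clear and handed in the job at about 28 s of the 51 s allowed; no verdict was reported.

- **Forces:** Riding past the plunger took about 5 N vertically, with a side force of about 4.5 N. I stopped when the vertical force rose from 0.7 to 5.3 N within 2 mm, at a foot height of about 24 mm. Held still, the pad carried roughly 5–7 N.
- **After release:** The handle stayed at the same height in the wrist view, so the pad should still be pressed; the pad force itself can't be read once the gauge is let go. The wrist force was near zero and the jaws were clear.
- **Final pose:** The gauge leans about 1° by the wrist camera. The pointer is on the line to the bowl: its tip was at (313,72) in the picture against (310,73) expected, about 3 mm off. The plunger button had moved out at the back.
- **Disagreements:** Camera estimates of the bore differed by 2–4 mm; I used the close wrist view. The network's pointer-tip finder was unreliable: none of its results in the last pictures matched the tip, so I read it by eye.
- **Not re-measured:** The bowls looked undisturbed in the last pictures. I didn't re-measure them or the wooden tool, and the tool is not in view in the last pictures.

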